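# File the loaded sample case into the packed rack

### The arm

A 6-joint arm with a two-finger parallel gripper is mounted at the origin on the work surface. World frame = base frame: x ahead of the robot, y to its left, z up, the work surface at z = 0. Lengths are in m, angles in rad, forces in N, time in s.
With the tool pointing down it reaches from about 0.325 to 0.85 m from the base axis. Payload 4.4 kg.
Tool frame: the origin (TCP) lies midway between the tips of the shut fingers; the grasp point (between the pads) lies 19 mm behind it; y points along the fingers, x is the direction in which the jaws open and shut, and the axes are right-handed (so a half turn about y gives the same grasp; the last joint's range is limited). The gripper opens to 94 mm and grips with 3 to 60 N. Pads are 16 mm wide; open, the fingers measure 119 mm over their backs; the gripper's body (75 mm by 177 mm) begins 78 mm behind the grasp point.
Start: joints at [1.075, 0.207, 1.542, -0, 1.393, -0.15], TCP at [0.195, 0.541, 0.205] pointing down, gripper open.
Joint ranges: [-2.73, 2.73], [-0.86, 2.22], [0.23, 2.46], [-1.11, 4.25], [0.08, 2.63], [-2.82, 2.82]. Speed limits (rad/s): [2.79, 2.79, 3.14, 3.14, 3.14, 3.14].

### API

Orientations are given as a rotation vector (axis times angle).
In Python, from bench import bot gives the robot as it stands.
- The arm moves only by the tool step_arm, never from a script. Its argument "deltas" is a list of rows, each a list of 5 numbers: the closure, from -1 (fully open) to 1 (shut), so that 0 is half open, then the shift along the tool's x, y, z in units of 2 cm (1.0 is 2 cm), then the turn about the tool's y in units of 10 degrees (1.0 is 10 degrees). In form: [[grip, x, y, z, twist], ...]. A call has 1 to 8 rows; each row shifts and turns the commanded pose from where the row before left it, along the tool's axes as they then stand; what a row does not reach is not made up. A row lasts 1/8 s, in which the tool goes at most 62.5 mm and 10.7 degrees, less where a joint would pass 70% of its speed; a pose out of reach is approached as far as the arm can. A call with a number of a shift or a turn outside -1 to 1 is refused whole. A call with a gripper value outside its range is refused whole. The fingers move at their own pace and stop on an object; "force" is the grip in N (left out, the last holds). Time passes only in rows, so rows that do not move let the fingers close. It gives the time, the measured TCP pose, the force and the opening at its end, in the units of the state.
- bot.observe(): the state, without advancing time (a new reading comes with each control period).
- bot.get_image(name): name is "scene" or "top" or "wrist"; returns a dict with "color" (480x640x3 uint8, red, green, blue), "K" (3x3 intrinsics, pixels), "eye" and "rotation" of the camera in the world. Camera axes: x right, y down, z forward; pixel columns grow to the right and rows downward; lengths in m; the calibration is good to about 2 mm. A picture is of the moment at which its call begins. There is no depth.
- bot.hand_in(): hands the job in, once; it reports no verdict.
The state is a dict: "time": time; "joint_positions": joint angles; "joint_vel": joint speeds; "joint_torque": joint torques, N m; "position": TCP position; "eef_rot": TCP orientation; "contact_force": force on the tool from outside, world axes, zero at the start; "torque": the same for the moment, N m; "grip_width": opening from 0.0 (shut) to 1.0 (fully open).
Only numpy, scipy, OpenCV 4.12 (cv2) and the standard library are available. Lean on these libraries where they do the work, as an engineer would, in place of code of your own. Each camera call takes 0.05 s, during which the arm holds its last target.

### The job

Three identical closed sample cases with grip tabs stand on the bench; two are empty and one holds a steel sample, so find the clearly heavier one by lifting. Push that one down into the narrow gap in the middle of the packed rack, nudging the filed boxes apart, until it stands fully home on the rack's floor, upright and square with two boxes on either side, and let go. No filed box may be toppled or end up leaning noticeably, the empty cases must end standing where they were, and nothing else on the bench is to be shifted.

Things in the scene. Friction and masses are not known exactly. Their poses are not given: they have to be found in the camera images.
- case_a: One of three outwardly identical closed aluminium sample cases, upright on the bench. Origin: centre of underside; z up, x along its 60 mm width, y its thickness. Body 60 x 30 x 94 mm high; its lowest 20 mm taper to a foot 60 x 16 mm. Grip tab on top, 40 (x) x 12 (y) mm, from 94 to 130 mm height. Names and places do not tell which of the three is loaded.
- case_b: One of three outwardly identical closed aluminium sample cases, upright on the bench. Origin: centre of underside; z up, x along its 60 mm width, y its thickness. Body 60 x 30 x 94 mm high; its lowest 20 mm taper to a foot 60 x 16 mm. Grip tab on top, 40 (x) x 12 (y) mm, from 94 to 130 mm height. An empty case weighs 0.12 to 0.2 kg, the loaded one 0.42 to 0.6 kg.
- case_c: One of three outwardly identical closed aluminium sample cases, upright on the bench. Origin: centre of underside; z up, x along its 60 mm width, y its thickness. Body 60 x 30 x 94 mm high; its lowest 20 mm taper to a foot 60 x 16 mm. Grip tab on top, 40 (x) x 12 (y) mm, from 94 to 130 mm height. It stands freely, but tips if knocked.
- rack: Fixed open-topped dark steel rack. Origin: centre of underside; y along the row, x across. Floor top at 8 mm; inside 70 (x) x 162 mm (y); end walls 70 mm high, side lips 18 mm. Four filed boxes, two each side of a middle gap of 8 to 16 mm (a case is 30 mm thick, and goes in with its x along the rack's x, either way). With it in, 12 mm stay free. The foot wedges the boxes apart when pressed down with 5 to 20 N.
- filed_1: Filed box 1, outermost at the rack's +y end. Plain grey closed box without tab, 60 (x) x 30 (y) x 88 mm high, upper long edges sloped (6 mm inwards over the top 10 mm), 0.2 to 0.32 kg, standing loose on the rack's floor. Origin: centre of its underside, z up, y along the row.
- filed_2: Filed box 2, next to the middle gap on its +y side. Plain grey closed box without tab, 60 (x) x 30 (y) x 88 mm high, upper long edges sloped (6 mm inwards over the top 10 mm), 0.2 to 0.32 kg, standing loose on the rack's floor. Origin: centre of its underside, z up, y along the row.
- filed_3: Filed box 3, next to the middle gap on its -y side. Plain grey closed box without tab, 60 (x) x 30 (y) x 88 mm high, upper long edges sloped (6 mm inwards over the top 10 mm), 0.2 to 0.32 kg, standing loose on the rack's floor. Origin: centre of its underside, z up, y along the row.
- filed_4: Filed box 4, outermost at the rack's -y end. Plain grey closed box without tab, 60 (x) x 30 (y) x 88 mm high, upper long edges sloped (6 mm inwards over the top 10 mm), 0.2 to 0.32 kg, standing loose on the rack's floor. Origin: centre of its underside, z up, y along the row.
- block: Bystander: bare steel block 44 x 44 x 16 mm, lying on the bench. Origin: centre of underside.
- jar: Bystander: small amber glass jar, 38 mm across, 55 mm high. Origin: centre of underside.
- beaker: Bystander: empty glass beaker, 64 mm across, 70 mm high. Origin: centre of underside.
- screwdriver: Bystander: screwdriver lying on the bench, 170 mm long. Origin: centre of underside.
- lens_ring: Bystander: black lens ring, 52 mm across, 18 mm high, flat on the bench. Origin: centre of underside.
- adapter: Bystander: black power adapter box 70 x 42 x 32 mm. Origin: centre of underside.

How it is judged:
On the way:
1. the loaded case is lifted clear of the bench (height (world z) of case_b above 0.02 m), for 0.2 s.
At the end, for the whole second after the job is handed in: Loaded case in the rack, under 3.5 mm off its floor, within 16 mm of the middle, 10 mm across, tilt < 0.12, square < 0.15 rad. Filed boxes in order, two each side, < 5 mm off the floor, < 12 mm off line, tilt < 0.15. Empty cases upright (0.1 rad), within 40 mm of their starts. All at rest (z of case_b in the frame of rack between 0.004 and 0.0115 m and x of case_b in the frame of rack between -0.01 and 0.01 m and y of case_b in the frame of rack between -0.016 and 0.016 m and angle between case_b's own z axis and vertical below 0.12 rad and angle between the x axis of case_b and the x axis of rack, either way round below 0.15 rad and linear speed of each of case_b, filed_1, filed_2, filed_3, filed_4, case_a, case_c below 0.02 m/s and angle between each of filed_1, filed_2, filed_3, filed_4's own z axis and vertical below 0.15 rad and z of each of filed_1, filed_2, filed_3, filed_4 in the frame of rack below 0.013 m and x of filed_1 in the frame of rack between -0.012 and 0.012 m and x of filed_2 in the frame of rack between -0.012 and 0.012 m and x of filed_3 in the frame of rack between -0.012 and 0.012 m and x of filed_4 in the frame of rack between -0.012 and 0.012 m and y of filed_1 in the frame of rack above 0.045 m and y of filed_2 in the frame of rack above 0.018 m and y of filed_3 in the frame of rack below -0.018 m and y of filed_4 in the frame of rack below -0.045 m and angle between each of case_a, case_c's own z axis and vertical below 0.1 rad and distance of each of case_a, case_c from where it was at the start of the episode below 0.04 m and height (world z) of each of case_a, case_c below 0.005 m); the robot touches nothing.
It fails at once if a filed box is toppled (tilts more than 0.45 rad) (angle between any of filed_1, filed_2, filed_3, filed_4's own z axis and vertical above 0.45 rad).
It fails at once if a sample case is knocked over (tilts more than 0.7 rad) (angle between any of case_a, case_b, case_c's own z axis and vertical above 0.7 rad).
It fails at once if a bystander is shifted by more than 30 mm (distance of any of block, jar, beaker, screwdriver, lens_ring, adapter from where it was at the start of the episode above 0.03 m).
It also fails if it takes over 72 s, if anything falls off the work surface, if the arm or the gripper's body presses on something with over 40 N, if the wrist force passes 120 N, or if a joint passes its speed limit or range.

## Working session

There is one attempt and no reset: what is moved stays moved. The work goes in short steps, Python scripts to look and compute and a tool call to move; the robot and the scene stay as the last step left them, time stands still between calls to the robot, and variables do not carry over. Pictures are saved under pics/ and viewed, and the job is handed in when it is done.

Besides the shell and the picture viewer there is one more tool, called after "Call:" as name([rows], argument=value, ...), one row to a line, values as JSON. step_arm: Moves the arm, as the interface text tells. Its arguments: {"type":"object","properties":{"deltas":{"type":"array","items":{"type":"array","items":{"type":"number"}}},"force":{"type":"number"}},"required":["deltas"]}

```bash
mkdir -p pics; ls
python3 - <<'E'
from bench import bot
import cv2
s=bot.observe()
for k,v in s.items(): print(k,v)
for n in ["scene","top","wrist"]:
    d=bot.get_image(n); cv2.imwrite(f"pics/{n}0.png",d["color"][:,:,::-1]); print(n,d["K"],d["eye"],d["rotation"])
E
```

```text
pics
time 0.0
joint_positions [ 1.07450893e+00  2.07403189e-01  1.54293736e+00 -1.38184825e-05
  1.39346205e+00 -1.50480787e-01]
joint_vel [-0.0001056   0.00056809 -0.00024952  0.0004099   0.00022559  0.0005155 ]
joint_torque [-8.43760722e-05 -3.70883667e+01 -2.81410807e+01  6.96721952e-02
  3.63575562e-02 -1.70089129e-04]
position [0.1945231  0.54025593 0.20430821]
eef_rot [-1.35420435 -0.9493086   0.95257071]
contact_force [-0.33565882 -0.25799944 -0.31438636]
torque [ 0.01757961  0.03008654 -0.00857552]
grip_width 0.9983786187010063
scene [[597.015137     0.         323.94826657]
 [  0.         597.015137   238.13942613]
 [  0.           0.           1.        ]] [1.10582319 0.49163447 0.62377751] [-1.04168649 -2.30953783  1.10388343]
top [[521.8017362    0.         316.33389786]
 [  0.         521.8017362  232.61728726]
 [  0.           0.           1.        ]] [0.48893073 0.01797318 0.96936326] [-2.21555146  2.15367004 -0.10802657]
wrist [[332.61080731   0.         327.75071435]
 [  0.         332.61080731 242.1960008 ]
 [  0.           0.           1.        ]] [0.13218187 0.56354973 0.3831417 ] [2.41170495 1.69416869 0.19182324]
```

View pics/top0.png

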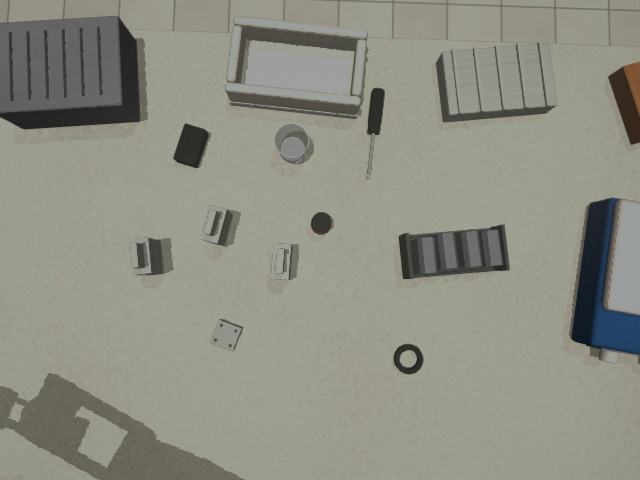

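View pics/scene0.png

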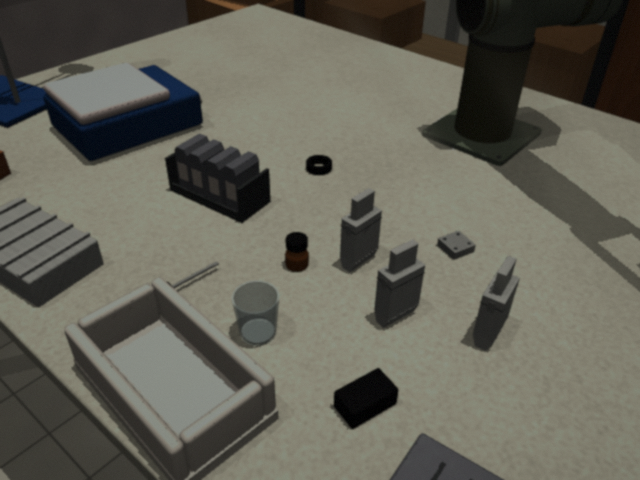

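View pics/wrist0.png

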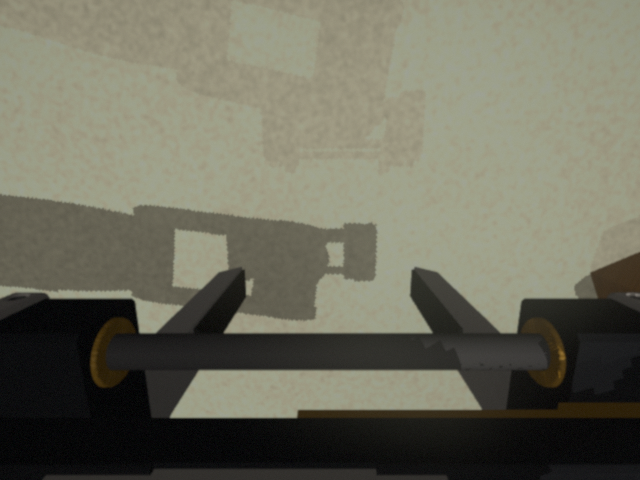

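The top view shows the cases at about (145,257), (217,224) and (282,262), with the rack at (455,252). The scene view matches this. I'll zoom in to measure them.

```bash
cat > h.py <<'E'
import numpy as np,cv2
from scipy.spatial.transform import Rotation as R
from bench import bot
def ray(d,px,z):
    K=d["K"];r=R.from_rotvec(d["rotation"]).as_matrix()
    v=r@np.linalg.inv(K)@np.array([px[0],px[1],1.]);e=np.array(d["eye"])
    return e+v*(z-e[2])/v[2]
def proj(d,p):
    r=R.from_rotvec(d["rotation"]).as_matrix();c=r.T@(np.array(p)-np.array(d["eye"]));q=d["K"]@c;return q[:2]/q[2]
E
python3 - <<'E'
from h import *
d=bot.get_image("top");im=d["color"][:,:,::-1]
a=cv2.resize(im[195:285,120:310],None,fx=4,fy=4,interpolation=cv2.INTER_CUBIC);cv2.imwrite("pics/ca.png",a)
a=cv2.resize(im[215:285,390:520],None,fx=6,fy=6,interpolation=cv2.INTER_CUBIC);cv2.imwrite("pics/ra.png",a)
print(ray(d,(320,240),0),ray(d,(420,240),0))
d=bot.get_image("scene");im=d["color"][:,:,::-1]
a=cv2.resize(im[125:225,155:285],None,fx=6,fy=6,interpolation=cv2.INTER_CUBIC);cv2.imwrite("pics/sr.png",a)
E
```

```text
[ 0.55782503 -0.00179857  0.        ] [ 0.56319723 -0.18856919  0.        ]
```

View pics/ca.png

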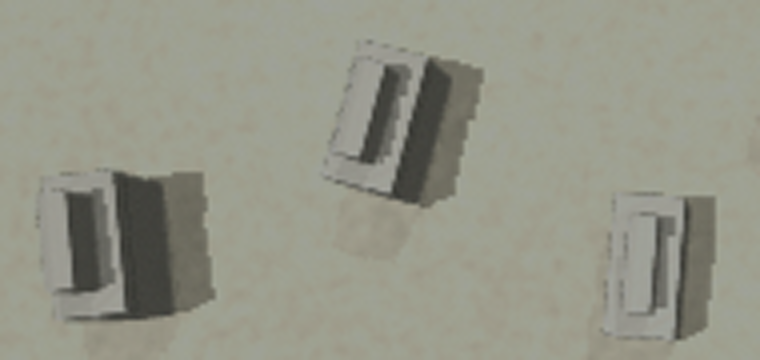

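View pics/ra.png

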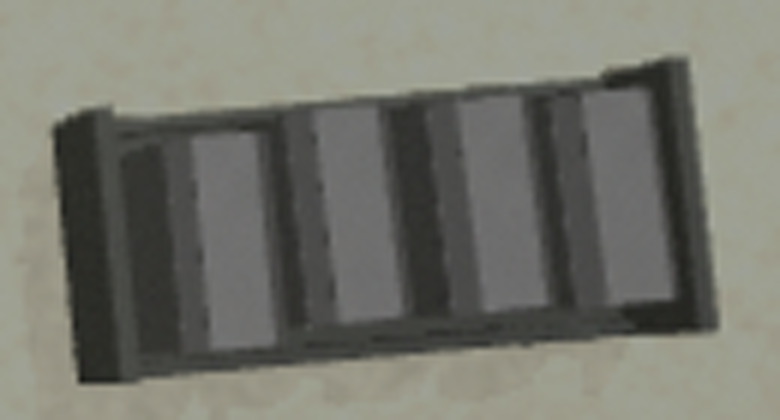

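View pics/sr.png

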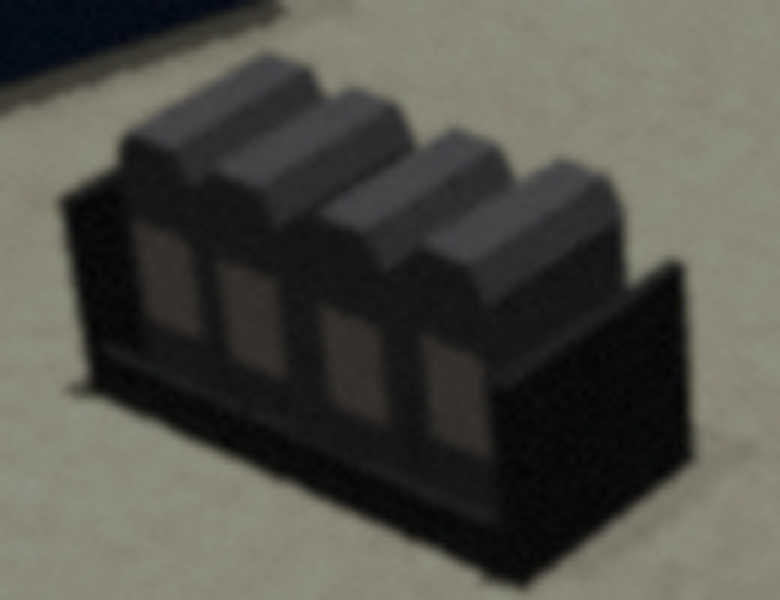

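Run:
```python
from h import *
d=bot.get_image("top");c=lambda p,x0,y0,f:((p[0]+.5)/f-.5+x0,(p[1]+.5)/f-.5+y0)
def quad(n,q,x0,y0,f,z):
    P=np.array([ray(d,c(p,x0,y0,f),z)[:2] for p in q])
    e=(P[3]-P[0]+P[2]-P[1])/2; w=(P[1]-P[0]+P[2]-P[3])/2
    print(n,P.mean(0).round(4),"len",np.linalg.norm(e).round(4),"wid",np.linalg.norm(w).round(4),"ang_long",np.degrees(np.arctan2(-e[1],-e[0])).round(1),"ang_w",np.degrees(np.arctan2(-w[1],-w[0])).round(1))
quad("L",[(40,177),(112,170),(128,318),(60,320)],120,195,4,.094)
quad("M",[(362,42),(430,60),(395,193),(325,177)],120,195,4,.094)
quad("R",[(615,193),(688,197),(680,338),(605,335)],120,195,4,.094)
B=[[(192,135),(255,132),(275,347),(212,350)],[(315,110),(377,105),(405,317),(340,322)],[(460,98),(523,95),(548,305),(485,310)],[(583,92),(645,88),(673,298),(612,303)]]
for i,b in enumerate(B): quad("b%d"%i,b,390,215,6,.096)
quad("rack",[(60,122),(687,57),(717,328),(130,377)],390,215,6,.07)
quad("rack inner?",[(108,108),(667,62),(697,328),(130,377)],390,215,6,.07)
im=d["color"]
g=cv2.cvtColor(im,cv2.COLOR_RGB2GRAY)
for (x0,y0,x1,y1,n) in [(125,230,165,280,'L'),(200,200,235,248,'M'),(268,240,294,284,'R'),(398,222,512,282,'rk')]:
    print(n);
    s=g[y0:y1,x0:x1]; print(np.percentile(s,[2,10,25,50,75,90,98]), s[s.shape[0]//2].tolist())
```

```text
L [0.5156 0.2983] len 0.0614 wid 0.0291 ang_long 10.2 ang_w 95.3
M [0.5728 0.1788] len 0.0584 wid 0.0299 ang_long -12.4 ang_w 77.8
R [0.514  0.0638] len 0.0593 wid 0.031 ang_long -1.7 ang_w 88.9
b0 [ 0.5315 -0.1827] len 0.0603 wid 0.0177 ang_long 5.9 ang_w 94.3
b1 [ 0.5402 -0.218 ] len 0.0598 wid 0.018 ang_long 7.5 ang_w 96.1
b2 [ 0.5446 -0.2587] len 0.0595 wid 0.0178 ang_long 6.9 ang_w 95.2
b3 [ 0.5475 -0.2937] len 0.0595 wid 0.0174 ang_long 7.7 ang_w 95.8
rack [ 0.54   -0.2366] len 0.077 wid 0.1771 ang_long 11.1 ang_w 97.0
rack inner? [ 0.5406 -0.2371] len 0.0775 wid 0.1641 ang_long 5.9 ang_w 96.4
L
[ 62.  65.  68. 147. 155. 157. 158.] [157, 158, 156, 155, 156, 148, 149, 153, 155, 154, 154, 149, 96, 66, 65, 65, 64, 64, 69, 86, 101, 103, 114, 151, 142, 62, 62, 59, 65, 65, 66, 64, 67, 66, 64, 65, 71, 98, 105, 107]
M
[ 64.  67. 103. 149. 157. 159. 159.] [158, 159, 158, 156, 144, 143, 151, 154, 158, 155, 157, 156, 141, 65, 66, 67, 71, 94, 104, 116, 155, 154, 143, 67, 61, 67, 66, 67, 68, 66, 81, 105, 113, 112, 109]
R
[ 70. 106. 133. 152. 157. 159. 159.] [157, 150, 148, 147, 152, 156, 148, 149, 150, 155, 158, 160, 157, 160, 150, 86, 82, 107, 119, 158, 156, 150, 68, 85, 110, 109]
rk
[ 43.  51.  68. 107. 148. 157. 158.] [150, 142, 64, 45, 47, 43, 44, 44, 45, 60, 74, 72, 71, 53, 53, 55, 53, 53, 52, 54, 68, 78, 77, 77, 81, 98, 112, 112, 112, 111, 112, 114, 113, 112, 112, 106, 74, 71, 56, 47, 53, 66, 75, 76, 77, 75, 91, 110, 111, 110, 110, 111, 111, 112, 111, 110, 109, 88, 71, 54, 48, 50, 50, 48, 52, 65, 75, 76, 74, 75, 82, 111, 111, 109, 109, 109, 110, 109, 111, 110, 105, 88, 69, 52, 49, 55, 81, 75, 75, 75, 74, 83, 109, 109, 109, 108, 109, 109, 109, 109, 109, 106, 89, 67, 41, 41, 56, 68, 68, 96, 158, 158, 157, 158]
```

The case tops measure 60x30 mm and the box tops 60x18 mm, as they should, and the gap is about 11 mm. Next is a helper that works out the moves.

```bash
cat > plan.py <<'E'
from h import *
import sys
# usage: plan.py x y z jaw_angle_deg
def state():
    s=bot.observe();M=R.from_rotvec(s["eef_rot"]).as_matrix();return s,M
def plan(t,jaw):
    s,M=state();p=np.array(s["position"])
    cur=np.degrees(np.arctan2(M[1,0],M[0,0]))
    tw=-((jaw-cur+90)%180-90)
    M2=M@R.from_rotvec([0,np.radians(tw),0]).as_matrix()
    print("t",s["time"],"pos",p.round(4),"jaw",cur.round(2),"down",M[:,1].round(3),"j",np.round(s["joint_positions"],2),"F",np.round(s["contact_force"],2),"gw",round(s["grip_width"],3))
    print("twist units",(tw/10).round(3),"then shift units",((M2.T@(np.array(t)-p))/.02).round(3),"| shift w/o twist",((M.T@(np.array(t)-p))/.02).round(3))
a=list(map(float,sys.argv[1:]));plan(a[:3],a[3])
E
python3 plan.py 0.5156 0.2983 0.205 97; python3 plan.py 0.5728 0.1788 0.205 77.7
```

```text
t 0.3 pos [0.1948 0.5407 0.205 ] jaw 70.19 down [-0.    -0.001 -1.   ] j [ 1.07  0.21  1.54  0.    1.39 -0.15] F [-0.24 -0.16 -0.96] gw 1.001
twist units -2.681 then shift units [-1.3986e+01  4.0000e-03 -1.4444e+01] | shift w/o twist [-5.967e+00  4.000e-03 -1.920e+01]
t 0.3 pos [0.1948 0.5407 0.205 ] jaw 70.19 down [-0.    -0.001 -1.   ] j [ 1.07  0.21  1.54  0.    1.39 -0.15] F [-0.24 -0.16 -0.96] gw 1.001
twist units -0.751 then shift units [-1.3654e+01  7.0000e-03 -2.2323e+01] | shift w/o twist [-1.0619e+01  7.0000e-03 -2.3916e+01]
```

Call:
step_arm([
  [-1, 0, 0, 0, -0.9],
  [-1, 0, 0, 0, -0.9],
  [-1, 0, 0, 0, -0.88],
  [-1, -0.93, 0, -0.96, 0],
  [-1, -0.93, 0, -0.96, 0],
  [-1, -0.93, 0, -0.96, 0],
  [-1, -0.93, 0, -0.96, 0],
  [-1, -0.93, 0, -0.96, 0],
], force=20)

```text
time: 1.3
position: [0.3021, 0.4597, 0.2054]
eef_rot: [-1.149, -1.298, 1.299]
contact_force: [-1.1, 0.1, 0.7]
grip_width: 0.999
```

Call:
step_arm([
  [-1, -0.93, 0, -0.96, 0],
  [-1, -0.93, 0, -0.96, 0],
  [-1, -0.93, 0, -0.96, 0],
  [-1, -0.93, 0, -0.96, 0],
  [-1, -0.93, 0, -0.96, 0],
  [-1, -0.93, 0, -0.96, 0],
  [-1, 0, 0, 0, 0],
  [-1, 0, 0, 0, 0],
])

```text
time: 2.3
position: [0.4288, 0.3639, 0.2053]
eef_rot: [-1.148, -1.298, 1.299]
contact_force: [-0.5, -0.6, -0.4]
grip_width: 0.998
```

```bash
python3 plan.py 0.5156 0.2983 0.205 97
python3 - <<'E'
from h import *
d=bot.get_image("wrist");cv2.imwrite("pics/w1.png",d["color"][:,:,::-1])
for z in (.094,.13): print(proj(d,[.5156,.2983,z]))
E
```

```text
t 2.3 pos [0.4288 0.3639 0.2053] jaw 96.99 down [-0.001  0.    -1.   ] j [ 0.55  0.18  1.57  0.    1.39 -1.14] F [-0.54 -0.63 -0.4 ] gw 0.998
twist units -0.001 then shift units [-3.783  0.011 -3.907] | shift w/o twist [-3.782  0.011 -3.908]
[247.0141737  321.43702437]
[236.92878599 341.02350719]
```

View pics/w1.png

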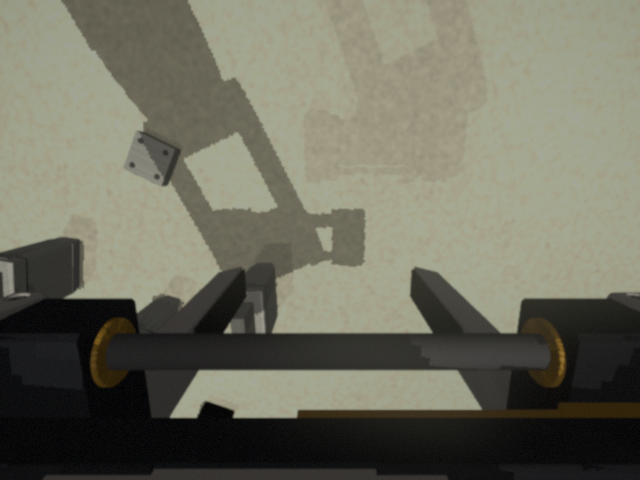

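The wrist view shows case L at about (250,310), where the projection predicts it. I'll go over it.

Call:
step_arm([
  [-1, -0.95, 0, -0.98, 0],
  [-1, -0.95, 0, -0.98, 0],
  [-1, -0.94, 0, -0.97, 0],
  [-1, -0.94, 0, -0.97, 0],
  [-1, 0, 0, 0, 0],
  [-1, 0, 0, 0, 0],
])

```text
time: 3.1
position: [0.5149, 0.299, 0.2053]
eef_rot: [-1.148, -1.299, 1.299]
contact_force: [-0.0, -0.1, 0.7]
grip_width: 0.999
```

```bash
python3 plan.py 0.5156 0.2983 0.100 97
python3 - <<'E'
from h import *
d=bot.get_image("wrist");cv2.imwrite("pics/w2.png",d["color"][:,:,::-1])
for z in (.094,.13): print(proj(d,[.5156,.2983,z]))
E
```

```text
t 3.1 pos [0.5149 0.299  0.2053] jaw 97.04 down [-0.001  0.    -1.   ] j [ 0.38  0.25  1.49  0.    1.4  -1.31] F [-0.03 -0.1   0.67] gw 0.999
twist units 0.004 then shift units [-0.04   5.265 -0.034] | shift w/o twist [-0.04   5.265 -0.034]
[325.91443919 241.62891038]
[325.70080478 251.85637348]
```

View pics/w2.png

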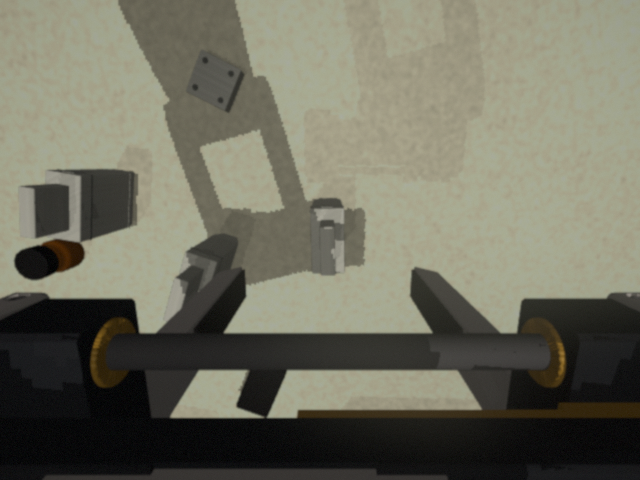

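The tab of case L sits centred at (328,247) and square to the jaws. I'll descend, grip and lift.

Call:
step_arm([
  [-1, -0.04, 0.9, -0.03, 0],
  [-1, 0, 0.9, 0, 0],
  [-1, 0, 0.9, 0, 0],
  [-1, 0, 0.9, 0, 0],
  [-1, 0, 0.9, 0, 0],
  [-1, 0, 0.7, 0, 0],
  [-1, 0, 0, 0, 0],
  [-1, 0, 0, 0, 0],
])

```text
time: 4.15
position: [0.5173, 0.2975, 0.102]
eef_rot: [-1.15, -1.299, 1.298]
contact_force: [-0.1, 0.2, 0.2]
grip_width: 1.0
```

Call:
step_arm([
  [1, 0, 0, 0, 0],
  [1, 0, 0, 0, 0],
  [1, 0, 0, 0, 0],
  [1, 0, 0, 0, 0],
  [1, 0, 0, 0, 0],
  [1, 0, 0, 0, 0],
  [1, 0, 0, 0, 0],
  [1, 0, 0, 0, 0],
])

```text
time: 5.15
position: [0.5167, 0.2973, 0.1014]
eef_rot: [-1.149, -1.298, 1.298]
contact_force: [-1.0, -0.3, 0.0]
grip_width: 0.181
```

Call:
step_arm([
  [1, 0, 0, 0, 0],
  [1, 0, 0, 0, 0],
  [1, 0, 0, 0, 0],
  [1, 0, 0, 0, 0],
])

```text
time: 5.65
position: [0.5167, 0.2974, 0.1014]
eef_rot: [-1.149, -1.299, 1.298]
contact_force: [0.6, 0.9, -0.8]
grip_width: 0.128
```

Call:
step_arm([
  [1, 0, -0.5, 0, 0],
  [1, 0, -0.5, 0, 0],
  [1, 0, -0.5, 0, 0],
  [1, 0, 0, 0, 0],
  [1, 0, 0, 0, 0],
])

```text
time: 6.28
position: [0.5166, 0.2973, 0.1315]
eef_rot: [-1.149, -1.298, 1.299]
contact_force: [1.4, 0.7, -1.7]
grip_width: 0.13
```

Call:
step_arm([
  [1, 0, 0, 0, 0],
])

```text
time: 6.4
position: [0.5163, 0.2971, 0.1309]
eef_rot: [-1.149, -1.297, 1.299]
contact_force: [0.7, -0.0, -1.5]
grip_width: 0.125
```

Call:
step_arm([
  [1, 0, 0, 0, 0],
])

```text
time: 6.52
position: [0.5164, 0.2972, 0.1309]
eef_rot: [-1.149, -1.298, 1.299]
contact_force: [-0.2, -0.1, -1.1]
grip_width: 0.124
```

Call:
step_arm([
  [1, 0, 0, 0, 0],
])

```text
time: 6.65
position: [0.5166, 0.2972, 0.1312]
eef_rot: [-1.149, -1.298, 1.299]
contact_force: [-0.1, -0.3, -0.6]
grip_width: 0.128
```

The force is only about -1.2 N, so case L is empty. I'll put it back and go to M.

Call:
step_arm([
  [1, 0, 0.5, 0, 0],
  [1, 0, 0.5, 0, 0],
  [1, 0, 0.3, 0, 0],
  [1, 0, 0.2, 0, 0],
  [1, 0, 0, 0, 0],
  [1, 0, 0, 0, 0],
])

```text
time: 7.4
position: [0.5169, 0.2973, 0.1014]
eef_rot: [-1.149, -1.299, 1.298]
contact_force: [0.1, 0.3, -1.8]
grip_width: 0.127
```

Call:
step_arm([
  [-1, 0, 0, 0, 0],
  [-1, 0, 0, 0, 0],
  [-1, 0, 0, 0, 0],
  [-1, 0, 0, 0, 0],
  [-1, 0, 0, 0, 0],
  [-1, 0, -0.5, 0, 0],
  [-1, 0, -0.9, 0, 0],
  [-1, 0, -0.9, 0, 0],
])

```text
time: 8.4
position: [0.5173, 0.2975, 0.1495]
eef_rot: [-1.15, -1.3, 1.297]
contact_force: [-0.5, -0.4, -0.9]
grip_width: 0.938
```

Call:
step_arm([
  [-1, 0, -0.9, 0, 0],
  [-1, 0, -0.9, 0, 0],
  [-1, 0, -0.8, 0, 0],
  [-1, 0, 0, 0, 0],
  [-1, 0, 0, 0, 0],
])

```text
time: 9.02
position: [0.5163, 0.2971, 0.1988]
eef_rot: [-1.149, -1.297, 1.299]
contact_force: [-0.5, -0.3, -0.0]
grip_width: 1.0
```

```bash
python3 plan.py 0.5728 0.1788 0.200 77.7
python3 - <<'E'
from h import *
d=bot.get_image("top");cv2.imwrite("pics/t3.png",d["color"][:,:,::-1])
d=bot.get_image("scene");cv2.imwrite("pics/s3.png",d["color"][:,:,::-1])
E
```

```text
t 9.025 pos [0.5163 0.2971 0.1988] jaw 96.99 down [-0.001 -0.    -1.   ] j [ 0.38  0.26  1.5  -0.    1.39 -1.32] F [-0.54 -0.31 -0.03] gw 1.0
twist units 1.929 then shift units [-5.179 -0.058 -4.02 ] | shift w/o twist [-6.216 -0.058 -2.083]
```

View pics/s3.png

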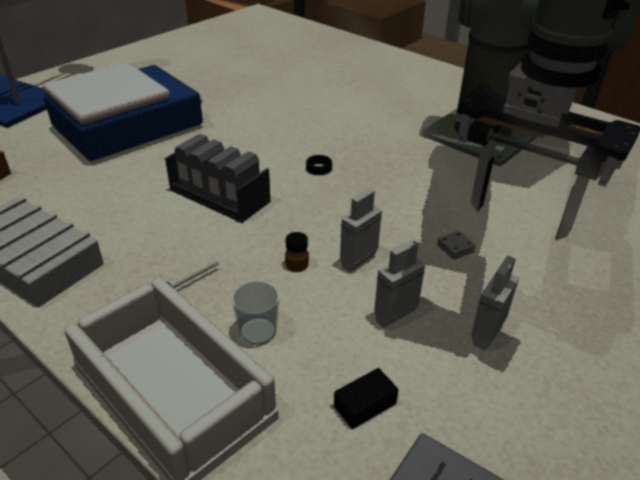

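Case L stands where it was. Now I'll move over M.

Call:
step_arm([
  [-1, 0, 0, 0, 0.96],
  [-1, 0, 0, 0, 0.96],
  [-1, -0.87, 0, -0.67, 0],
  [-1, -0.87, 0, -0.67, 0],
  [-1, -0.86, 0, -0.67, 0],
  [-1, -0.86, 0, -0.67, 0],
  [-1, -0.86, 0, -0.67, 0],
  [-1, -0.86, 0, -0.67, 0],
])

```text
time: 10.12
position: [0.5741, 0.1775, 0.1995]
eef_rot: [-1.303, -1.051, 1.05]
contact_force: [0.6, -0.0, -0.7]
grip_width: 1.002
```

Call:
step_arm([
  [-1, 0, 0, 0, 0],
  [-1, 0, 0, 0, 0],
])

```text
time: 10.38
position: [0.5732, 0.1793, 0.1993]
eef_rot: [-1.302, -1.051, 1.051]
contact_force: [-0.9, 0.6, -0.1]
grip_width: 0.998
```

```bash
python3 plan.py 0.5728 0.1788 0.100 77.7
python3 - <<'E'
from h import *
d=bot.get_image("wrist");cv2.imwrite("pics/w4.png",d["color"][:,:,::-1])
for z in (.094,.13): print(proj(d,[.5728,.1788,z]))
E
```

```text
t 10.375 pos [0.5732 0.1793 0.1993] jaw 77.79 down [-0.     0.001 -1.   ] j [ 0.16  0.27  1.48  0.    1.39 -1.2 ] F [-0.88  0.63 -0.13] gw 0.998
twist units 0.009 then shift units [-0.03   4.967  0.013] | shift w/o twist [-0.03   4.967  0.013]
[326.55328458 242.31764282]
[326.40804581 252.89309782]
```

View pics/w4.png

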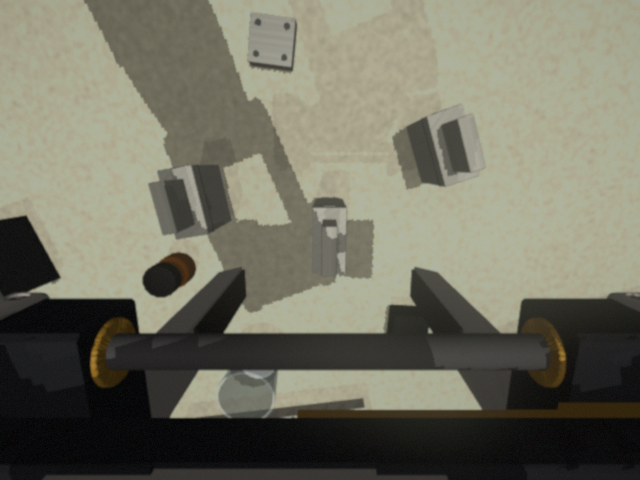

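The tab of case M is centred at (327,250). I'll descend.

Call:
step_arm([
  [-1, -0.03, 0.9, 0, 0],
  [-1, 0, 0.9, 0, 0],
  [-1, 0, 0.9, 0, 0],
  [-1, 0, 0.9, 0, 0],
  [-1, 0, 0.9, 0, 0],
  [-1, 0, 0.4, 0, 0],
  [1, 0, 0, 0, 0],
  [1, 0, 0, 0, 0],
])

```text
time: 11.42
position: [0.574, 0.1786, 0.1022]
eef_rot: [-1.303, -1.052, 1.05]
contact_force: [0.2, 0.1, 0.3]
grip_width: 0.825
```

Call:
step_arm([
  [1, 0, 0, 0, 0],
  [1, 0, 0, 0, 0],
  [1, 0, 0, 0, 0],
  [1, 0, 0, 0, 0],
  [1, 0, 0, 0, 0],
  [1, 0, 0, 0, 0],
  [1, 0, 0, 0, 0],
  [1, 0, 0, 0, 0],
])

```text
time: 12.42
position: [0.5733, 0.1786, 0.1015]
eef_rot: [-1.302, -1.051, 1.05]
contact_force: [-0.0, 1.3, -0.2]
grip_width: 0.127
```

Call:
step_arm([
  [1, 0, 0, 0, 0],
  [1, 0, 0, 0, 0],
  [1, 0, -0.5, 0, 0],
  [1, 0, -0.5, 0, 0],
  [1, 0, -0.5, 0, 0],
  [1, 0, 0, 0, 0],
  [1, 0, 0, 0, 0],
])

```text
time: 13.3
position: [0.5731, 0.1784, 0.1313]
eef_rot: [-1.302, -1.05, 1.051]
contact_force: [-0.0, -0.3, -6.0]
grip_width: 0.129
```

Call:
step_arm([
  [1, 0, 0, 0, 0],
])

```text
time: 13.42
position: [0.5728, 0.1784, 0.1309]
eef_rot: [-1.302, -1.05, 1.052]
contact_force: [-0.3, -0.5, -4.6]
grip_width: 0.13
```

Call:
step_arm([
  [1, 0, 0, 0, 0],
])

```text
time: 13.55
position: [0.5729, 0.1784, 0.131]
eef_rot: [-1.302, -1.05, 1.051]
contact_force: [-0.1, 0.0, -5.9]
grip_width: 0.128
```

Call:
step_arm([
  [1, 0, 0, 0, 0],
])

```text
time: 13.68
position: [0.5731, 0.1784, 0.1312]
eef_rot: [-1.302, -1.05, 1.051]
contact_force: [-0.1, -0.6, -5.1]
grip_width: 0.125
```

About -5.4 N, so M is the loaded case. I'll grip harder, raise it and carry it over the rack.

Call:
step_arm([
  [1, 0, 0, 0, 0],
  [1, 0, -0.9, 0, 0],
  [1, 0, -0.9, 0, 0],
  [1, 0, -0.9, 0, 0],
  [1, 0, -0.9, 0, 0],
  [1, 0, -0.9, 0, 0],
  [1, 0, -0.9, 0, 0],
  [1, 0, -0.9, 0, 0],
], force=55)

```text
time: 14.68
position: [0.5732, 0.1784, 0.2586]
eef_rot: [-1.302, -1.051, 1.051]
contact_force: [0.5, -0.3, -4.9]
grip_width: 0.124
```

Call:
step_arm([
  [1, 0, -0.5, 0, 0],
  [1, 0, 0, 0, 0],
])

```text
time: 14.92
position: [0.5739, 0.1786, 0.2686]
eef_rot: [-1.304, -1.052, 1.049]
contact_force: [-0.3, 0.0, -6.2]
grip_width: 0.127
```

```bash
python3 plan.py 0.5424 -0.2384 0.265 96.3
```

```text
t 14.925 pos [0.5739 0.1786 0.2686] jaw 77.79 down [ 0.002  0.    -1.   ] j [ 0.16  0.22  1.4  -0.    1.52 -1.2 ] F [-0.27  0.04 -6.18] gw 0.127
twist units -1.851 then shift units [-20.549   0.17    3.852] | shift w/o twist [-20.709   0.17   -2.871]
```

Call:
step_arm([
  [1, 0, 0, 0, -0.6],
  [1, 0, 0, 0, -0.6],
  [1, 0, 0, 0, -0.65],
  [1, -0.6, 0, 0.11, 0],
  [1, -0.8, 0, 0.16, 0],
  [1, -0.8, 0, 0.16, 0],
  [1, -0.8, 0, 0.16, 0],
  [1, -0.8, 0, 0.16, 0],
])

```text
time: 15.92
position: [0.5666, 0.0998, 0.2676]
eef_rot: [-1.156, -1.289, 1.289]
contact_force: [-0.5, -0.3, -5.1]
grip_width: 0.123
```

Call:
step_arm([
  [1, -0.8, 0, 0.16, 0],
  [1, -0.8, 0, 0.16, 0],
  [1, -0.8, 0, 0.16, 0],
  [1, -0.8, 0, 0.16, 0],
  [1, -0.8, 0, 0.16, 0],
  [1, -0.8, 0, 0.16, 0],
  [1, -0.8, 0, 0.16, 0],
  [1, -0.8, 0, 0.16, 0],
])

```text
time: 16.92
position: [0.5552, -0.0299, 0.2675]
eef_rot: [-1.155, -1.29, 1.29]
contact_force: [0.8, 0.3, -5.3]
grip_width: 0.125
```

Call:
step_arm([
  [1, -0.8, 0, 0.16, 0],
  [1, -0.8, 0, 0.16, 0],
  [1, -0.8, 0, 0.16, 0],
  [1, -0.8, 0, 0.16, 0],
  [1, -0.8, 0, 0.16, 0],
  [1, -0.8, 0, 0.16, 0],
  [1, -0.8, 0, 0.16, 0],
  [1, -0.8, 0, 0.16, 0],
])

```text
time: 17.92
position: [0.5437, -0.1599, 0.2674]
eef_rot: [-1.155, -1.29, 1.29]
contact_force: [0.1, 0.4, -5.0]
grip_width: 0.122
```

Call:
step_arm([
  [1, -0.8, 0, 0.16, 0],
  [1, -0.8, 0, 0.16, 0],
  [1, -0.8, 0, 0.16, 0],
  [1, -0.8, 0, 0.16, 0],
  [1, -0.6, 0, 0.1, 0],
  [1, 0, 0, 0, 0],
  [1, 0, 0, 0, 0],
])

```text
time: 18.8
position: [0.5375, -0.2355, 0.2674]
eef_rot: [-1.155, -1.29, 1.289]
contact_force: [1.1, -0.3, -5.3]
grip_width: 0.125
```

```bash
python3 plan.py 0.5424 -0.2384 0.265 96.3;python3 - <<'E'
from h import *
d=bot.get_image("wrist");cv2.imwrite("pics/w5.png",d["color"][:,:,::-1])
d=bot.get_image("scene");cv2.imwrite("pics/s5.png",cv2.resize(d["color"][60:260,90:350,::-1],None,fx=3,fy=3,interpolation=cv2.INTER_CUBIC))
E
```

```text
t 18.8 pos [ 0.5375 -0.2355  0.2674] jaw 96.3 down [-0.     0.001 -1.   ] j [-0.56  0.19  1.43  0.    1.52 -2.24] F [ 1.06 -0.28 -5.26] gw 0.125
twist units -0.0 then shift units [-0.169  0.118 -0.229] | shift w/o twist [-0.169  0.118 -0.229]
```

View pics/w5.png

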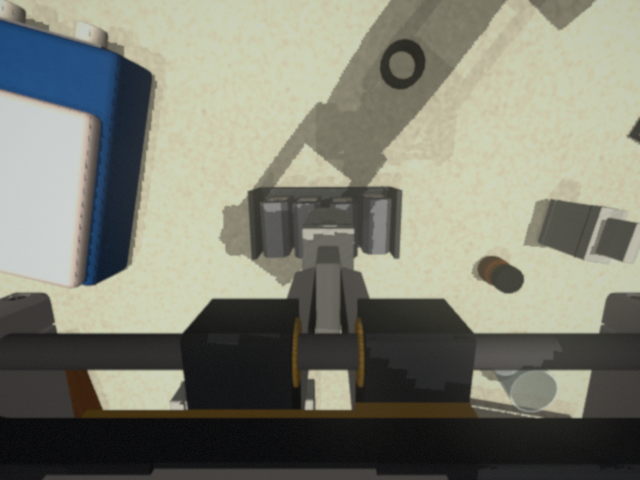

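View pics/s5.png

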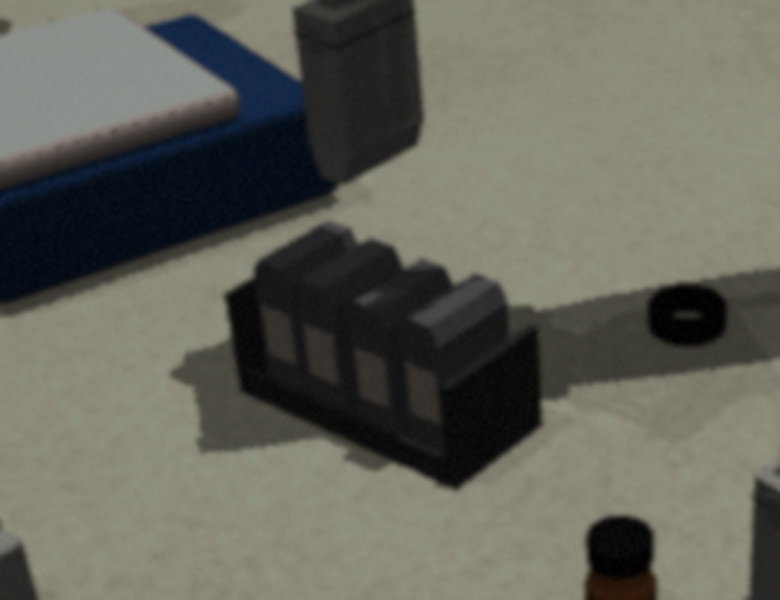

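The case hangs upright over the rack. I'll align it and lower to just above the boxes.

Call:
step_arm([
  [1, -0.17, 0, -0.23, 0],
  [1, 0, 0.7, 0, 0],
  [1, 0, 0.7, 0, 0],
  [1, 0, 0.7, 0, 0],
  [1, 0, 0.6, 0, 0],
  [1, 0, 0, 0, 0],
  [1, 0, 0, 0, 0],
  [1, 0, 0, 0, 0],
])

```text
time: 19.9
position: [0.5429, -0.2392, 0.2144]
eef_rot: [-1.157, -1.29, 1.29]
contact_force: [-0.4, -0.3, -5.6]
grip_width: 0.123
```

```bash
python3 plan.py 0.5424 -0.2384 0.212 96.3;python3 - <<'E'
from h import *
d=bot.get_image("wrist");cv2.imwrite("pics/w6.png",cv2.resize(d["color"][130:330,200:460,::-1],None,fx=3,fy=3,interpolation=cv2.INTER_CUBIC))
d=bot.get_image("scene");cv2.imwrite("pics/s6.png",cv2.resize(d["color"][90:230,150:300,::-1],None,fx=5,fy=4,interpolation=cv2.INTER_CUBIC)[:600])
d=bot.get_image("top");cv2.imwrite("pics/t6.png",cv2.resize(d["color"][195:295,380:520,::-1],None,fx=5,fy=5,interpolation=cv2.INTER_CUBIC))
E
```

```text
t 19.9 pos [ 0.5429 -0.2392  0.2144] jaw 96.29 down [ 0.002 -0.001 -1.   ] j [-0.56  0.24  1.49  0.    1.42 -2.24] F [-0.36 -0.28 -5.58] gw 0.123
twist units -0.001 then shift units [0.042 0.12  0.022] | shift w/o twist [0.042 0.12  0.022]
```

View pics/w6.png

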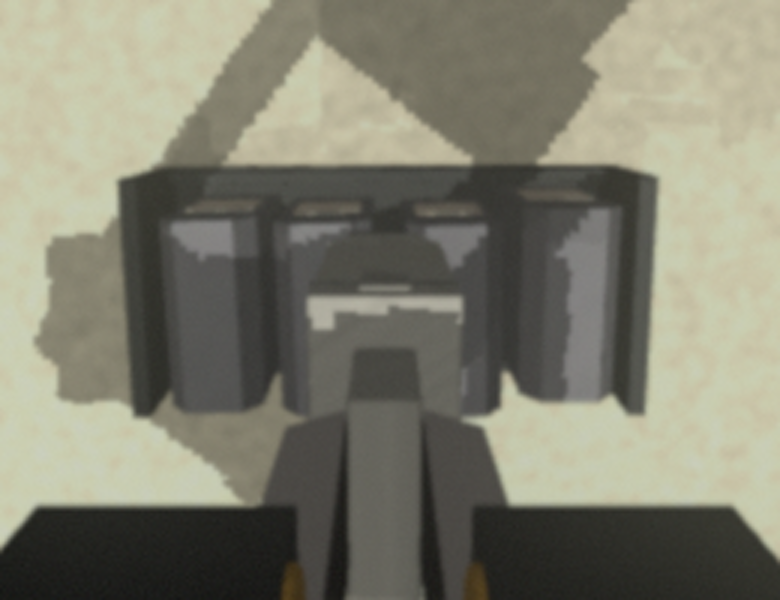

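View pics/s6.png

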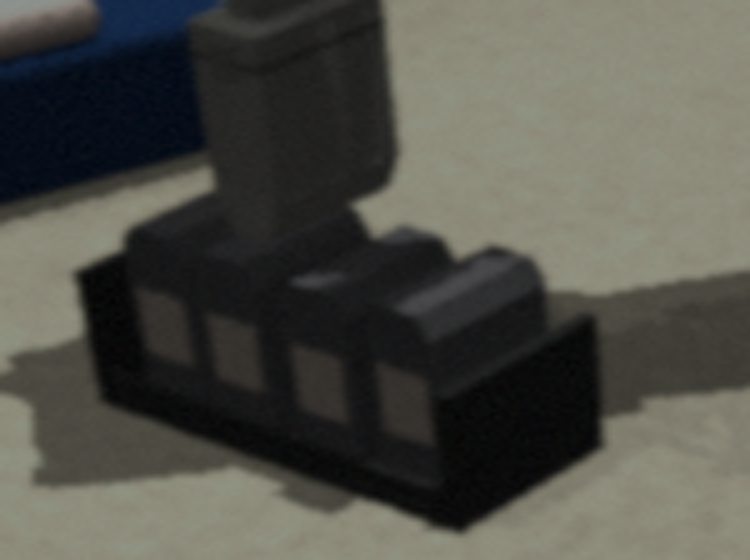

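View pics/t6.png

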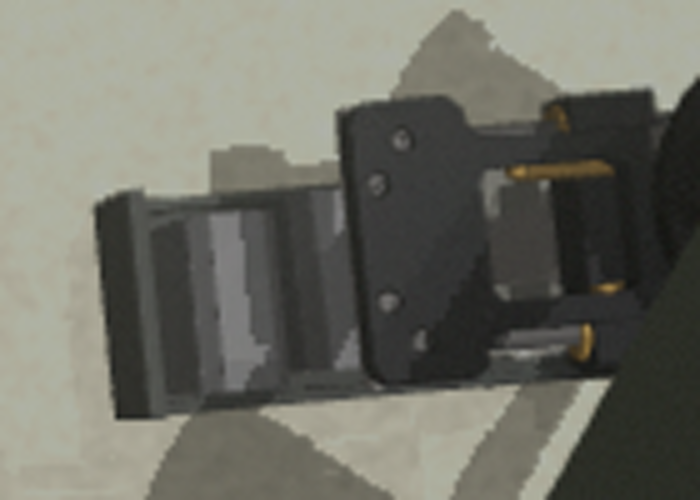

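In the wrist view the foot's centre is at column 389 and the gap's middle at 391 (crop pixels), so they agree within about 1 mm. I'll press down slowly and watch the force.

Call:
step_arm([
  [1, 0, 0.3, 0, 0],
  [1, 0, 0.3, 0, 0],
  [1, 0, 0.3, 0, 0],
  [1, 0, 0.2, 0, 0],
  [1, 0, 0.2, 0, 0],
  [1, 0, 0, 0, 0],
])

```text
time: 20.8
position: [0.5429, -0.2393, 0.1878]
eef_rot: [-1.157, -1.29, 1.29]
contact_force: [0.1, -0.7, -4.0]
grip_width: 0.127
```

Call:
step_arm([
  [1, 0, 0.2, 0, 0],
  [1, 0, 0.2, 0, 0],
  [1, 0, 0.1, 0, 0],
  [1, 0, 0, 0, 0],
])

```text
time: 21.3
position: [0.5422, -0.2388, 0.1769]
eef_rot: [-1.155, -1.289, 1.29]
contact_force: [0.5, 0.1, -4.6]
grip_width: 0.122
```

```bash
python3 plan.py 0.5424 -0.2384 0.1094 96.3;python3 - <<'E'
from h import *
d=bot.get_image("wrist");cv2.imwrite("pics/w7.png",cv2.resize(d["color"][130:330,200:460,::-1],None,fx=3,fy=3,interpolation=cv2.INTER_CUBIC))
d=bot.get_image("scene");cv2.imwrite("pics/s7.png",cv2.resize(d["color"][90:230,150:300,::-1],None,fx=4,fy=4,interpolation=cv2.INTER_CUBIC)[:600])
E
```

```text
t 21.3 pos [ 0.5422 -0.2388  0.1769] jaw 96.29 down [-0.001  0.    -1.   ] j [-0.56  0.27  1.53 -0.    1.35 -2.24] F [ 0.49  0.07 -4.63] gw 0.122
twist units -0.001 then shift units [ 0.017  3.373 -0.016] | shift w/o twist [ 0.017  3.373 -0.016]
```

View pics/w7.png

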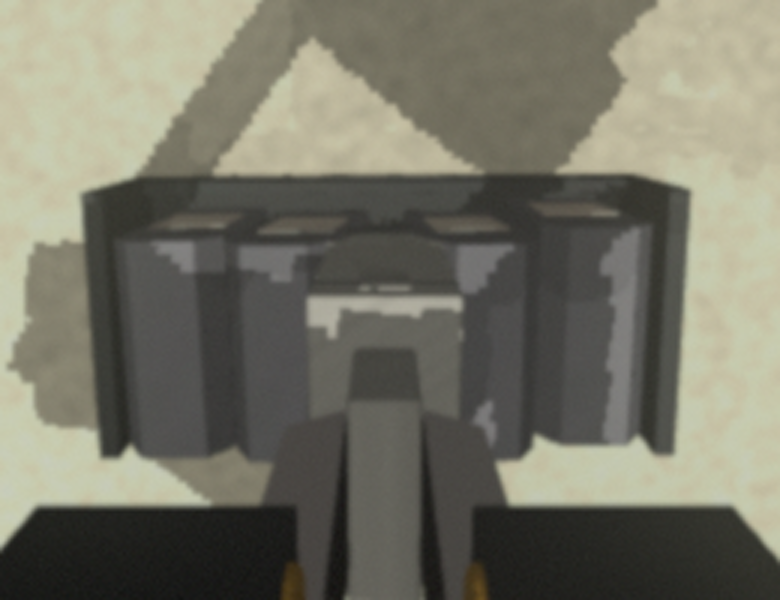

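View pics/s7.png

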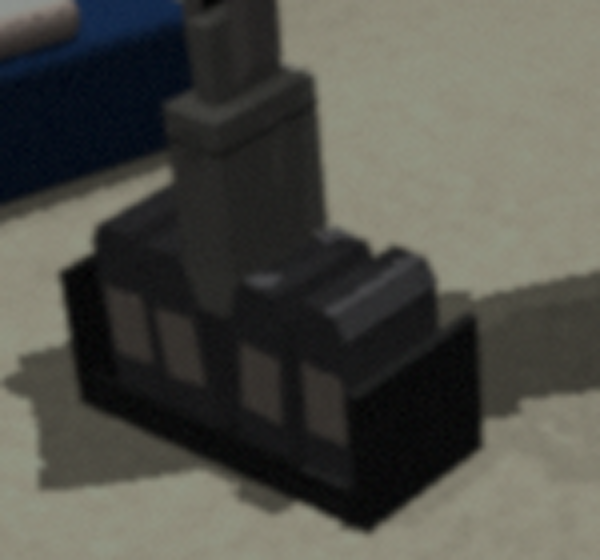

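The foot has entered the gap and the boxes are moving apart while staying upright. I'll continue down.

Call:
step_arm([
  [1, 0, 0.2, 0, 0],
  [1, 0, 0.2, 0, 0],
  [1, 0, 0.2, 0, 0],
  [1, 0, 0.2, 0, 0],
  [1, 0, 0, 0, 0],
])

```text
time: 22.02
position: [0.5418, -0.2384, 0.1603]
eef_rot: [-1.153, -1.289, 1.289]
contact_force: [0.7, -0.0, -5.6]
grip_width: 0.123
```

Call:
step_arm([
  [1, 0, 0.2, 0, 0],
  [1, 0, 0.2, 0, 0],
  [1, 0, 0.2, 0, 0],
  [1, 0, 0.2, 0, 0],
  [1, 0, 0, 0, 0],
])

```text
time: 22.65
position: [0.5423, -0.2387, 0.1449]
eef_rot: [-1.155, -1.289, 1.289]
contact_force: [1.3, -0.9, -5.1]
grip_width: 0.124
```

```bash
python3 plan.py 0.5424 -0.2384 0.1094 96.3;python3 - <<'E'
from h import *
d=bot.get_image("wrist");cv2.imwrite("pics/w8.png",cv2.resize(d["color"][130:330,200:460,::-1],None,fx=3,fy=3,interpolation=cv2.INTER_CUBIC))
d=bot.get_image("scene");cv2.imwrite("pics/s8.png",cv2.resize(d["color"][90:230,150:300,::-1],None,fx=4,fy=4,interpolation=cv2.INTER_CUBIC)[:600])
E
```

```text
t 22.65 pos [ 0.5423 -0.2387  0.1449] jaw 96.28 down [-0.  0. -1.] j [-0.56  0.3   1.56  0.    1.29 -2.24] F [ 1.29 -0.87 -5.12] gw 0.124
twist units -0.002 then shift units [ 0.016  1.774 -0.008] | shift w/o twist [ 0.016  1.774 -0.008]
```

View pics/w8.png

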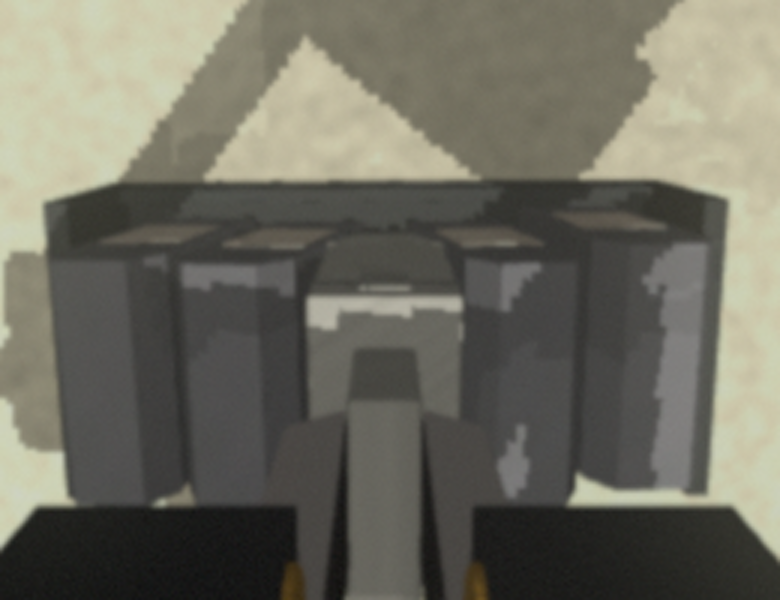

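View pics/s8.png

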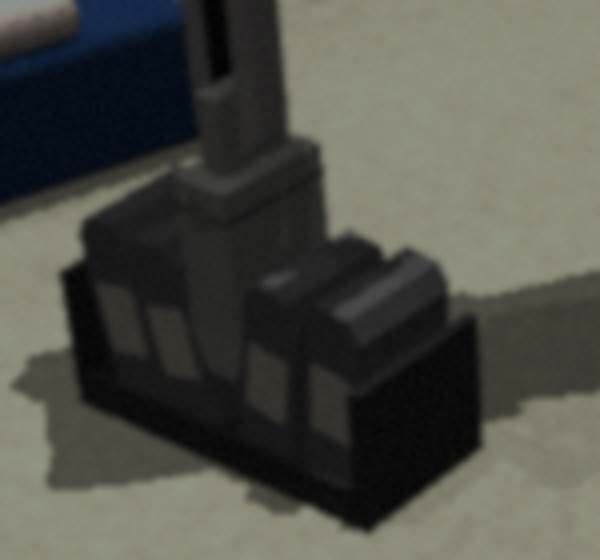

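The boxes are leaning slightly outward around the wedge. I'll carry on slowly.

Call:
step_arm([
  [1, 0, 0.2, 0, 0],
  [1, 0, 0.2, 0, 0],
  [1, 0, 0.2, 0, 0],
  [1, 0, 0.2, 0, 0],
  [1, 0, 0, 0, 0],
])

```text
time: 23.38
position: [0.5434, -0.2385, 0.1322]
eef_rot: [-1.157, -1.291, 1.289]
contact_force: [-2.6, 3.8, 9.2]
grip_width: 0.119
```

Call:
step_arm([
  [1, 0, 0.2, 0, 0],
  [1, 0, 0.2, 0, 0],
  [1, 0, 0.2, 0, 0],
  [1, 0, 0.1, 0, 0],
  [1, 0, 0, 0, 0],
  [1, 0, 0, 0, 0],
])

```text
time: 24.12
position: [0.5455, -0.2379, 0.1205]
eef_rot: [-1.16, -1.295, 1.286]
contact_force: [-1.4, 6.9, 17.2]
grip_width: 0.125
```

```bash
python3 plan.py 0.5424 -0.2384 0.1094 96.3;python3 - <<'E'
from h import *
d=bot.get_image("wrist");cv2.imwrite("pics/w9.png",cv2.resize(d["color"][130:330,200:460,::-1],None,fx=3,fy=3,interpolation=cv2.INTER_CUBIC))
d=bot.get_image("scene");cv2.imwrite("pics/s9.png",cv2.resize(d["color"][90:230,150:300,::-1],None,fx=4,fy=4,interpolation=cv2.INTER_CUBIC)[:600])
E
```

```text
t 24.125 pos [ 0.5455 -0.2379  0.1205] jaw 96.29 down [ 0.007  0.001 -1.   ] j [-0.56  0.32  1.58  0.    1.23 -2.24] F [-1.38  6.86 17.22] gw 0.125
twist units -0.001 then shift units [-0.009  0.555  0.159] | shift w/o twist [-0.009  0.555  0.159]
```

View pics/w9.png

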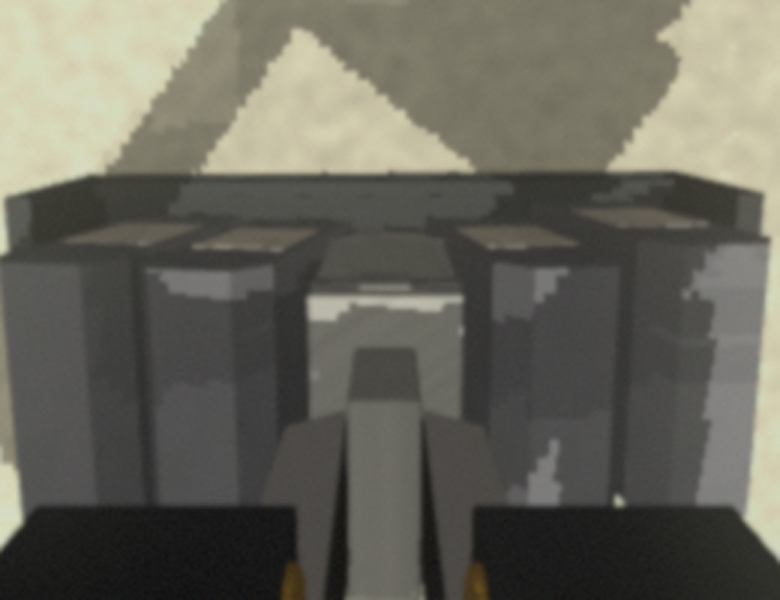

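View pics/s9.png

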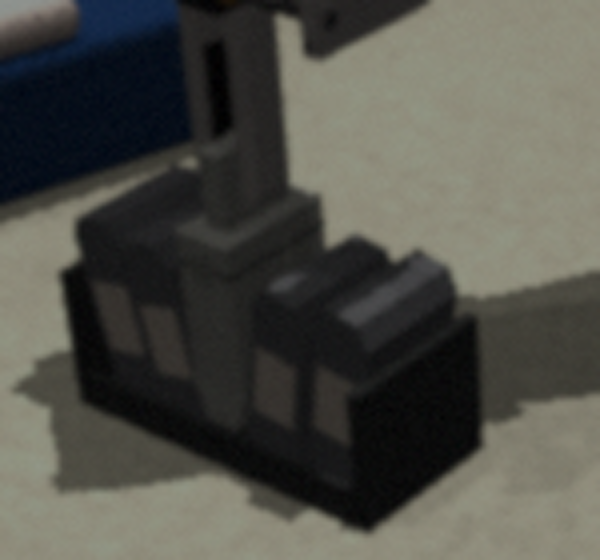

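The press force is about 17 N, inside the expected wedge range, and nothing has slipped. I'll continue in small increments.

Call:
step_arm([
  [1, 0, 0.1, 0.05, 0],
  [1, 0, 0.1, 0.05, 0],
  [1, 0, 0, 0, 0],
  [1, 0, 0, 0, 0],
])

```text
time: 24.72
position: [0.5454, -0.2382, 0.1192]
eef_rot: [-1.164, -1.298, 1.285]
contact_force: [-1.5, 8.3, 25.9]
grip_width: 0.121
```

Call:
step_arm([
  [1, 0, 0.1, 0.0, 0],
  [1, 0, 0.1, 0.0, 0],
  [1, 0, 0, 0, 0],
  [1, 0, 0, 0, 0],
])

```text
time: 25.22
position: [0.5428, -0.2402, 0.1094]
eef_rot: [-1.162, -1.292, 1.289]
contact_force: [2.2, 0.7, 5.7]
grip_width: 0.122
```

It dropped home: TCP z is 0.1094, exactly the expected seated height. I'll check the pictures.

```bash
python3 plan.py 0.5424 -0.2384 0.1094 96.3;python3 - <<'E'
from h import *
d=bot.get_image("wrist");cv2.imwrite("pics/w10.png",cv2.resize(d["color"][130:330,200:460,::-1],None,fx=3,fy=3,interpolation=cv2.INTER_CUBIC))
d=bot.get_image("scene");cv2.imwrite("pics/s10.png",cv2.resize(d["color"][90:230,150:300,::-1],None,fx=4,fy=4,interpolation=cv2.INTER_CUBIC)[:600])
E
```

```text
t 25.225 pos [ 0.5428 -0.2402  0.1094] jaw 96.27 down [ 0.006 -0.003 -1.   ] j [-0.56  0.33  1.59  0.    1.21 -2.24] F [2.17 0.75 5.67] gw 0.122
twist units -0.003 then shift units [0.092 0.001 0.012] | shift w/o twist [0.092 0.001 0.012]
```

View pics/w10.png

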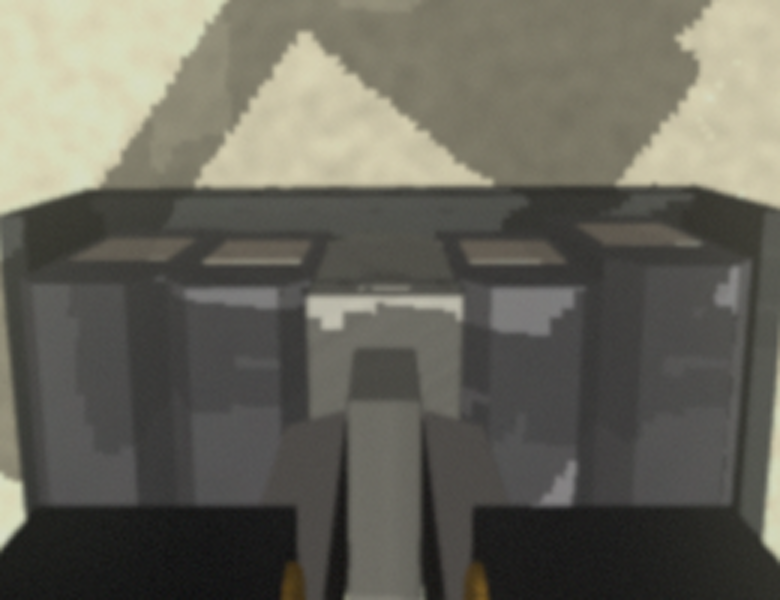

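View pics/s10.png

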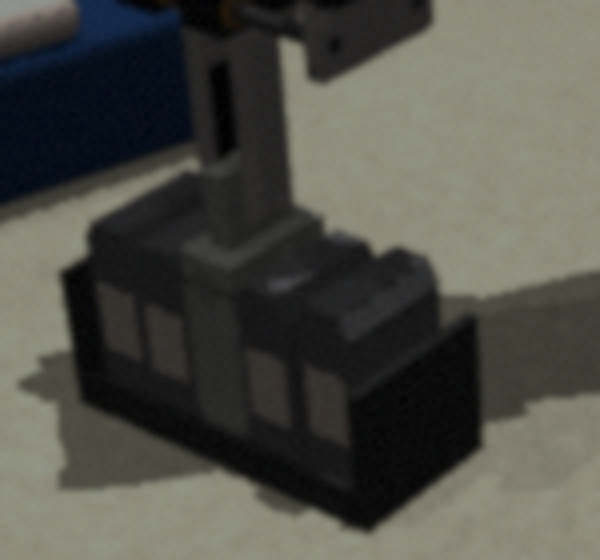

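The boxes have settled upright with two on each side. I'll press lightly once to confirm floor contact, then release.

Call:
step_arm([
  [1, 0, 0.1, 0, 0],
  [1, 0, 0, 0, 0],
  [1, 0, 0, 0, 0],
])

```text
time: 25.7
position: [0.5431, -0.2403, 0.1093]
eef_rot: [-1.162, -1.292, 1.289]
contact_force: [1.1, 3.0, 13.2]
grip_width: 0.124
```

Call:
step_arm([
  [1, 0, -0.15, 0, 0],
  [1, 0, 0, 0, 0],
  [0.3, 0, 0, 0, 0],
  [0.2, 0, 0, 0, 0],
  [0.2, 0, 0, 0, 0],
  [0.2, 0, 0, 0, 0],
  [0.2, 0, 0, 0, 0],
  [0.2, 0, 0, 0, 0],
], force=20)

```text
time: 26.7
position: [0.5404, -0.239, 0.1085]
eef_rot: [-1.155, -1.29, 1.29]
contact_force: [0.2, 0.1, 0.5]
grip_width: 0.401
```

Call:
step_arm([
  [0.2, 0, -0.3, 0, 0],
  [0.2, 0, -0.6, 0, 0],
  [0.2, 0, -0.8, 0, 0],
  [0.2, 0, -0.8, 0, 0],
  [0.2, 0, -0.8, 0, 0],
  [0.2, 0, -0.8, 0, 0],
  [0.2, 0, -0.8, 0, 0],
  [0.2, 0, 0, 0, 0],
])

```text
time: 27.7
position: [0.5415, -0.2397, 0.2086]
eef_rot: [-1.159, -1.291, 1.29]
contact_force: [-0.1, 0.4, 0.3]
grip_width: 0.4
```

Call:
step_arm([
  [0.2, 0.9, 0, -0.9, 0],
  [0.2, 0.9, 0, -0.9, 0],
  [0.2, 0.9, 0, -0.9, 0],
  [0.2, 0.9, 0, -0.9, 0],
  [0.2, 0.9, 0, -0.9, 0],
  [0.2, 0.9, 0, -0.9, 0],
  [0.2, 0.9, 0, -0.9, 0],
  [0.2, 0, 0, 0, 0],
])

```text
time: 28.7
position: [0.6523, -0.0985, 0.2057]
eef_rot: [-1.153, -1.291, 1.292]
contact_force: [-0.9, -1.0, -0.5]
grip_width: 0.403
```

```bash
python3 plan.py 0.5424 -0.2384 0.1094 96.3;python3 - <<'E'
from h import *
d=bot.get_image("top");cv2.imwrite("pics/t11.png",d["color"][:,:,::-1])
cv2.imwrite("pics/t11r.png",cv2.resize(d["color"][215:285,390:520,::-1],None,fx=6,fy=6,interpolation=cv2.INTER_CUBIC))
d=bot.get_image("scene");cv2.imwrite("pics/s11.png",cv2.resize(d["color"][90:230,150:300,::-1],None,fx=4,fy=4,interpolation=cv2.INTER_CUBIC)[:600])
E
```

```text
t 28.7 pos [ 0.6523 -0.0985  0.2057] jaw 96.43 down [-0.001  0.    -1.   ] j [-0.28  0.38  1.31  0.    1.44 -1.96] F [-0.88 -1.02 -0.49] gw 0.403
twist units 0.013 then shift units [-6.351  4.818  6.225] | shift w/o twist [-6.337  4.818  6.24 ]
```

View pics/t11.png

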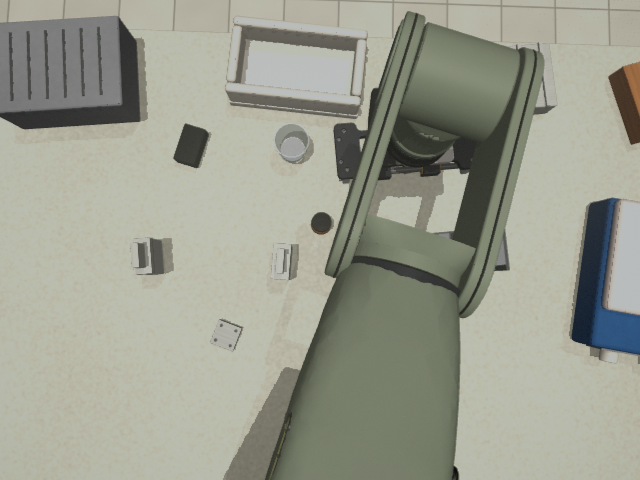

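View pics/t11r.png

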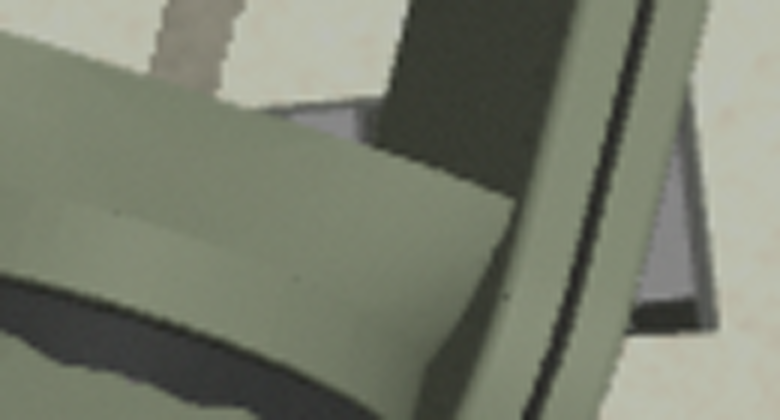

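View pics/s11.png

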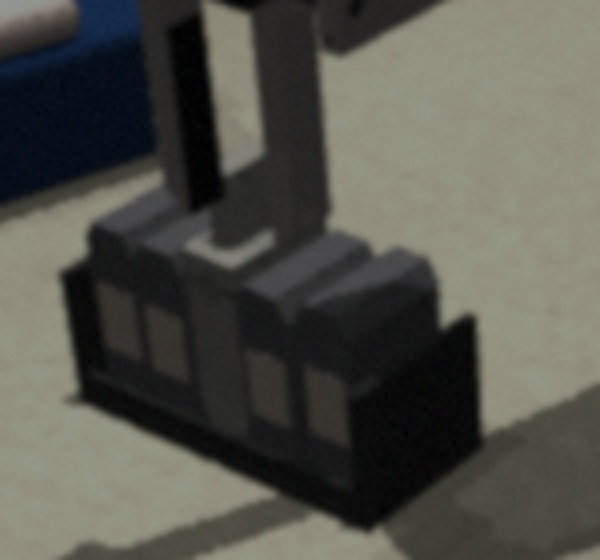

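The arm is blocking both views. I'll move it well away.

Call:
step_arm([
  [0.2, 0.9, -0.3, 0, 0],
  [0.2, 0.9, -0.3, 0, 0],
  [0.2, 0.9, 0, 0, 0],
  [0.2, 0.9, 0, 0, 0],
  [0.2, 0.9, 0, 0, 0],
  [0.2, 0.9, 0, 0, 0],
  [0.2, 0.9, 0, 0, 0],
  [0.2, 0.9, 0, 0, 0],
])

```text
time: 29.8
position: [0.6359, 0.0443, 0.2184]
eef_rot: [-1.155, -1.29, 1.29]
contact_force: [0.2, 0.1, -0.4]
grip_width: 0.402
```

Call:
step_arm([
  [0.2, 0.9, 0, 0, 0],
  [0.2, 0.9, 0, 0, 0],
  [0.2, 0.9, 0, 0, 0],
  [0.2, 0.9, 0, 0, 0],
  [0.2, 0.9, 0, 0, 0],
  [0.2, 0, 0, 0, 0],
  [0.2, 0, 0, 0, 0],
])

```text
time: 30.68
position: [0.6262, 0.1324, 0.2184]
eef_rot: [-1.156, -1.289, 1.29]
contact_force: [-0.4, -0.6, 0.5]
grip_width: 0.398
```

```bash
python3 plan.py 0.5424 -0.2384 0.1094 96.3;python3 - <<'E'
from h import *
d=bot.get_image("top");cv2.imwrite("pics/t12.png",d["color"][:,:,::-1])
cv2.imwrite("pics/t12r.png",cv2.resize(d["color"][215:285,390:520,::-1],None,fx=6,fy=6,interpolation=cv2.INTER_CUBIC))
d=bot.get_image("scene");cv2.imwrite("pics/s12.png",cv2.resize(d["color"][110:230,150:300,::-1],None,fx=5,fy=5,interpolation=cv2.INTER_CUBIC)[:600])
E
```

```text
t 30.675 pos [0.6262 0.1324 0.2184] jaw 96.29 down [-0.    -0.001 -1.   ] j [ 0.07  0.33  1.35 -0.    1.45 -1.61] F [-0.36 -0.58  0.47] gw 0.398
twist units -0.001 then shift units [-17.964   5.458   6.201] | shift w/o twist [-17.965   5.458   6.198]
```

View pics/t12.png

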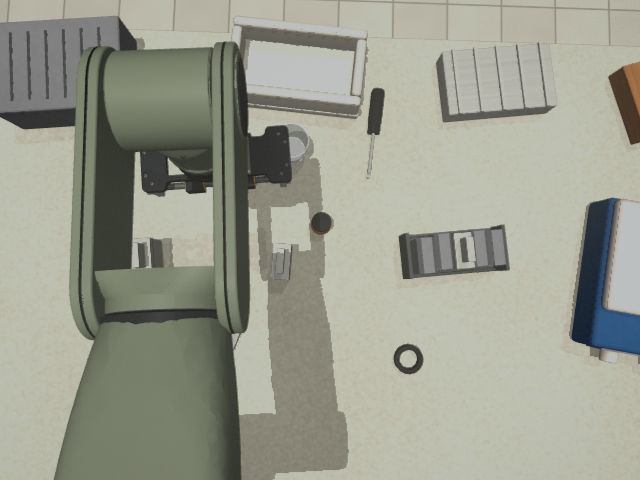

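View pics/t12r.png

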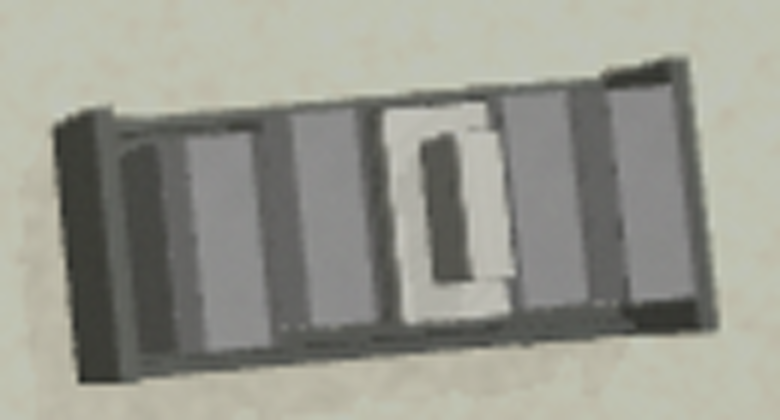

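View pics/s12.png

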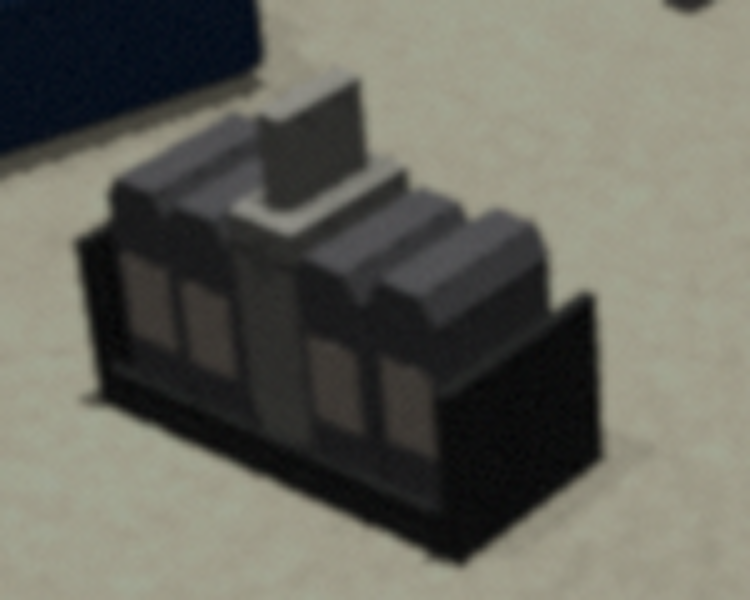

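Run:
```python
from h import *
d=bot.get_image("top");c=lambda p:((p[0]+.5)/6-.5+390,(p[1]+.5)/6-.5+215)
th=np.radians(6.3);ex=np.array([np.cos(th),np.sin(th)]);ey=np.array([-np.sin(th),np.cos(th)]);o=np.array([.5406,-.2371])
def q(n,Q,z):
    P=np.array([ray(d,c(p),z)[:2] for p in Q]);e=(P[0]-P[3]+P[1]-P[2])/2;m=P.mean(0)-o
    print(n,"rack x,y mm",(1e3*np.array([m@ex,m@ey])).round(1),"yaw-rack deg",(np.degrees(np.arctan2(e[1],e[0]))-6.3).round(1),"len",np.linalg.norm(e).round(4))
q("body",[(385,110),(490,102),(513,318),(405,325)],.102)
q("tab",[(467,133),(502,128),(515,275),(472,282)],.138)
q("b0",[(188,138),(250,134),(270,347),(205,350)],.096)
q("b1",[(292,115),(355,110),(377,322),(312,326)],.096)
q("b2",[(505,95),(565,91),(588,301),(525,306)],.096)
q("b3",[(612,92),(672,87),(693,299),(632,303)],.096)
```

```text
body rack x,y mm [-0.5 -4.1] yaw-rack deg -0.4 len 0.0602
tab rack x,y mm [ 0.  -4.3] yaw-rack deg -2.7 len 0.0396
b0 rack x,y mm [-3.3 56.6] yaw-rack deg -0.7 len 0.0596
b1 rack x,y mm [ 1.  26.3] yaw-rack deg -0.2 len 0.0595
b2 rack x,y mm [  1.7 -33.8] yaw-rack deg -0.4 len 0.0593
b3 rack x,y mm [  0.1 -63.8] yaw-rack deg -0.8 len 0.0596
```

Run:
```python
from h import *
d=bot.get_image("scene");cv2.imwrite("pics/s13.png",d["color"][:,:,::-1])
```

```text
(no output)
```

View pics/s13.png

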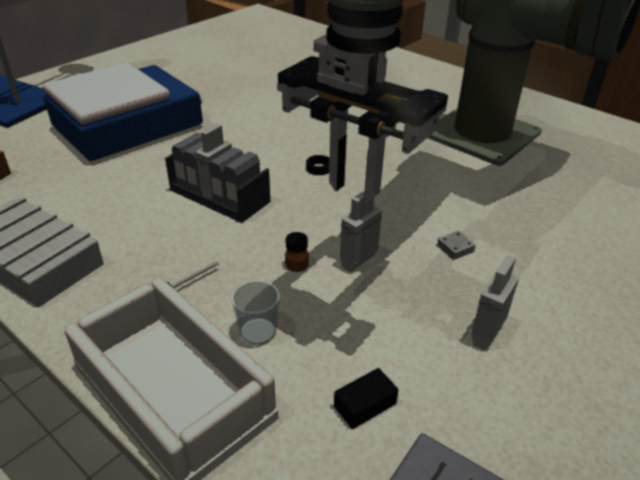

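Both empty cases, at (360,235) and (495,305), stand where they began, and the bystanders haven't moved. The loaded case is in the rack and the gripper is in free air.

```bash
python3 -c "
from bench import bot
print(bot.hand_in())"
```

```text
the job is handed in; nothing more can be done
None
```

The loaded case is in the rack's middle gap, standing on the floor and released, and I've handed the job in at about 31 s. `hand_in` gave no verdict.

- **Finding the heavy case:** The leftmost case pulled about 1.2 N when lifted, so it was empty, and I set it back where it stood. The middle one pulled about 5.4 N, so it was the loaded one. I didn't lift the third case.
- **Insertion:** The foot wedged the boxes apart, with the upward force peaking at about 26 N in the last centimetre, a bit over the 5–20 N expected. The boxes leaned slightly while this happened. The case then dropped to TCP height 0.1094 m, which is the expected seated height, and a light extra press met the floor at 13 N with no further movement.
- **Last checks (camera measurements):**
  - **Case:** about 0.5 mm off across the rack, 4 mm off the middle along the row, and within about 0.5° of square (body top edges). The tab's short edges read 2.7° off square; I gave that less weight. The body and tab centres agree to about 0.5 mm, so it is not leaning.
  - **Filed boxes:** two on each side at about +57, +26, −34 and −64 mm along the row, and at most about 3 mm off line. They look upright.
  - **Everything else:** both empty cases stand upright at their starting places and the bystanders look unmoved. I judged this by eye and did not measure it.

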